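Load the feed board's bin and hold the board out at the mark

ROBOT

A 6-joint arm with a two-finger parallel gripper is mounted at the origin on the work surface. World frame = base frame: x ahead of the robot, y to its left, z up, the work surface at z = 0. Lengths are in m, angles in degrees, forces in N, time in s.
With the tool pointing down it reaches from about 0.35 to 0.875 m from the base axis. Payload 4.2 kg.
Tool frame: the origin (TCP) lies midway between the tips of the shut fingers; the grasp point (between the pads) lies 19 mm behind it; y points along the fingers, x is the direction in which the jaws open and shut, and the axes are right-handed (so a half turn about y gives the same grasp; the last joint's range is limited). The gripper opens to 87 mm and grips with 3 to 60 N. Pads are 19 mm wide; open, the fingers measure 117 mm over their backs; the gripper's body (75 mm by 190 mm) begins 51 mm behind the grasp point.
Start: joints at [-61.73, 22.042, 0.453, 0, -68.411, -14.817], TCP at [0.145, -0.608, 0.203] pointing down, gripper open.
Joint ranges: [-179.83, 179.83], [-69.29, 118.12], [-61.27, 80.66], [-181.25, 117.63], [-171.15, -9.14], [-177.46, 177.46]. Speed limits (degrees/s): [159.86, 159.86, 180, 180, 180, 180].

INTERFACE

Orientations are given as a 3x3 rotation matrix whose columns are the frame's x, y, z axes.
In Python, from station import * gives the robot as it stands.
- The arm moves only by the tool jog_arm, never from a script. Its argument "series" is a list of rows, each a list of 3 entries, a list of its own where there are three numbers: the shift along the tool's x, y, z in m, then the turn, a rotation vector about the tool's x, y, z in degrees, then the finger opening in m, from 0 to 0.087. A call has 1 to 10 rows; each row shifts and turns the commanded pose from where the row before left it, along the tool's axes as they then stand; what a row does not reach is not made up. A row lasts 1/8 s, in which the tool goes at most 62.5 mm and 10.7 degrees, less where a joint would pass 70% of its speed; a pose out of reach is approached as far as the arm can. A call is refused whole if a number of a shift passes 0.0625 or a number of a turn 10.7, either way. A call with a gripper value outside its range is refused whole. The fingers move at their own pace and stop on an object; the grip force is fixed at half the most. Time passes only in rows, so rows that do not move let the fingers close. It gives the time, the measured TCP pose, the force and the opening at its end, in the units of the state.
- sense(): the state, without advancing time (a new reading comes with each control period).
- capture(name): name is "scene" or "top"; returns the picture (480x640x3 uint8, red, green, blue); there is no depth.
- camera_info(name): a dict with "fx", "fy", "cx", "cy" (pixels), "k1" (the pictures are not rectified: a ray, as slopes to the right and down, at radius r is drawn at 1 + k1 r^2 times it, then the intrinsics apply), "rvec" (rotation vector, rad) and "tvec" (3), from world to camera coordinates, as OpenCV has them. Camera axes: x right, y down, z forward; pixel columns grow to the right and rows downward; lengths in m; the calibration is good to about 2 mm. A picture is of the moment at which its call begins. camera_info takes no time and is no camera call.
- finish_job(): hands the job in, once; it reports no verdict.
The state is a dict: "time_s": time; "joints": joint angles; "joint_velocities": joint speeds; "effort": joint torques, N m; "tcp_pos": TCP position; "ee_rot": TCP orientation; "wrist_force": force on the tool from outside, world axes, zero at the start; "moment": the same for the moment, N m; "gripper_width": opening from 0.0 (shut) to 1.0 (fully open).
Only numpy, scipy, OpenCV 4.12 (cv2) and the standard library are available. Lean on these libraries where they do the work, as an engineer would, in place of code of your own. Each camera call takes 0.05 s, during which the arm holds its last target. There are 200 camera calls.

TASK

Lower the red ball gently into the deep yellow bin on the plywood feed board and let go of it; then slide the board straight out along the blue riser until its front edge is level with the red pointer of the gauge. Loaded that far out it would tip off the riser, so keep hold of it: finish with the gripper still holding the board flat, level and still, resting on the riser alone, the ball in the bin, and leave the other things on the bench alone.

Things in the scene. Friction and masses are not known exactly. Their poses are not given: they have to be found in the camera images.
- red_ball: red billiard ball, 57 mm in diameter, 0.14 to 0.21 kg, origin at its centre. It starts on one of two upright cardboard cores (46 mm outside diameter, 40 mm tall), its centre about 62 mm above the bench; the ivory ball is on the other core, and either may be on either core
- ivory_ball: ivory billiard ball, 57 mm, origin at its centre; on the other core, must be left there
- board: loose feed board of plywood, 180 mm wide (its x) by 340 mm long (its y) by 12 mm thick, lying flat on the riser; origin at the centre of its underside, +y is the outward direction, z up. Fixed on top of it, and moving with it: at the front (+y) an open yellow bin, at the rear (-y) a dark wooden grip block. 0.5 to 0.75 kg in all. It starts almost wholly on the riser; it is held by its weight and friction alone, with no guides
- board_front (a point): middle of the top of the board's front edge (board's own x 0, y +170 mm, z +12 mm), marked by a black line 8 mm wide; axes as the board's
- grip (a point): middle of the grip block, 30 mm above the board's top. The block is 60 mm along the board's x, 22 mm along its y, and stands 50 mm above the board (its top is 20 mm above this point); grasp it from above across its 22 mm
- bin_floor (a point): centre of the yellow bin's inner floor, 16 mm above the board's underside. The bin inside is 160 mm (board's x) by 146 mm (board's y) and 68 mm deep, walls 4 mm; its middle is 75 mm forward (+y) of the board's; the rim is 68 mm above this point. Axes as the board's. The ball may roll about on the flat floor
- riser: fixed blue steel riser, 220 mm (x) by 340 mm (y) by 90 mm high; origin at the centre of its underside, on the bench; +y is the outward direction, and the board starts roughly parallel to it. Its outer edge is at its y = +170 mm
- gauge: fixed gauge: 40 mm steel foot, thin post 126 mm tall with a red ball top, beside the board's path on the far side (+x of the riser); origin under the foot. Nothing may rest on or push against it
- pointer_tip (a point): tip of the gauge's red pointer, 106 mm above the bench, pointing across at the path of the board (its axes are parallel to the riser's). The front edge is level with it when board_front has the same position as the tip along the riser's y. That is an overhang of 175 to 220 mm beyond the riser; the tip stays about 17 mm to the side of the board
- tape_roll: brown tape roll lying flat, 100 mm across, 48 mm high; bystander
- glue_gun: black and orange glue gun lying on its side, about 130 mm by 220 mm, 34 mm high; bystander
- marker: blue marker pen with a black cap, 130 mm long, lying; bystander
- small_carton: closed carton, 140 x 110 x 90 mm high; bystander
- bench_brush: wooden hand brush, bristles down, 50 mm wide, 230 mm long, 40 mm high; bystander
Things that resemble listed ones, but are neither listed nor needed, are in the scene too. Of the things like the red_ball, leave any that is purple; of the rest the smaller one is meant.

How it is judged (in metres and radians):
On the way, in this order (a step that is already met when the one before it is completed fails the run):
1. the red ball lies in the yellow bin, let go, while the board is still back on the riser, short of the mark (x of red_ball in the frame of bin_floor between -0.065 and 0.065 m and y of red_ball in the frame of bin_floor between -0.06 and 0.06 m and z of red_ball in the frame of bin_floor between 0.02 and 0.045 m and contact force between the fingers and red_ball below 0.05 N and y of board_front in the frame of pointer_tip below -0.06 m), for 0.3 s.
2. the board's front edge is level with the pointer, the board held by the gripper, the ball still in the bin (x of red_ball in the frame of bin_floor between -0.065 and 0.065 m and y of red_ball in the frame of bin_floor between -0.06 and 0.06 m and z of red_ball in the frame of bin_floor between 0.02 and 0.045 m and contact force between the fingers and red_ball below 0.05 N and y of board_front in the frame of pointer_tip between -0.01 and 0.01 m and angle between board's own z axis and vertical below 0.035 rad and angle between the y axis of board and the y axis of riser, either way round below 0.08 rad and z of board in the frame of riser between 0.084 and 0.096 m and x of board in the frame of riser between -0.03 and 0.03 m and contact force between the fingers and board above 1 N and contact force between board and riser above 0.3 N and contact force between board and gauge below 0.3 N and linear speed of board below 0.01 m/s), for 0.3 s.
At the end, for the whole second after the job is handed in: Red ball on the bin floor, untouched. Board front within 10 mm of the pointer along the riser; board flat on the riser (height 6 mm, tilt 0.035 rad, parallel 0.08 rad, centre line 30 mm), at rest, clear of the gauge, fingers still holding it (over 1 N) (all of step 2); the arm keeps its last pose, push and grip.
It fails at once if the red ball is dropped or knocked hard into the bin (contact over 8 N, or falling into it faster than 0.5 m/s) (contact force between red_ball and board above 8 N or (x of red_ball in the frame of bin_floor between -0.08 and 0.08 m and y of red_ball in the frame of bin_floor between -0.073 and 0.073 m and z of red_ball in the frame of bin_floor below 0.1 m and linear speed of red_ball above 0.5 m/s)).
It fails at once if the board tips (over 0.12 rad) (angle between board's own z axis and vertical above 0.12 rad).
It fails at once if one of the other loose things is disturbed (moved over 30 mm) (distance of any of ivory_ball, tape_roll, glue_gun, marker, small_carton, bench_brush from where it was at the start of the episode above 0.03 m).
It also fails if it takes over 51 s, if anything falls off the work surface, if the arm or the gripper's body presses on something with over 40 N, if the wrist force passes 120 N, or if a joint passes its speed limit or range.

## Working session

There is one attempt and no reset: what is moved stays moved. The work goes in short steps, Python scripts to look and compute and a tool call to move; the robot and the scene stay as the last step left them, time stands still between calls to the robot, and variables do not carry over. Pictures are saved under pics/ and viewed, about 8 in all and at most 12, crops included, and the job is handed in when it is done.

Besides the shell and the picture viewer there is one more tool, called after ">>>" in YAML: its name, and indented under it one key for each argument. jog_arm: Moves the arm, as the interface text tells. Its arguments: {"type":"object","properties":{"series":{"type":"array","items":{"type":"array"}}},"required":["series"]}

```bash
mkdir -p pics; python3 - <<'E'
from station import *
import cv2
for n in ("scene","top"):
    cv2.imwrite(f"pics/{n}0.png",capture(n)[:,:,::-1]); print(n,camera_info(n))
s=sense();print(s["time_s"],s["tcp_pos"],s["ee_rot"],s["gripper_width"])
E
```

```text
scene {'fx': 435.6207786943456, 'fy': 435.6207786943456, 'cx': 322.78618444740584, 'cy': 241.4722481950447, 'k1': -0.008642465594891274, 'rvec': array([ 2.20906033,  1.30366322, -0.43111254]), 'tvec': array([-0.26284452, -0.34100921,  1.51390825])}
top {'fx': 593.4087524664999, 'fy': 593.4087524664999, 'cx': 332.28496969569414, 'cy': 239.77070954873417, 'k1': -0.013358700099087436, 'rvec': array([ 2.09124317, -2.13525612,  0.18662731]), 'tvec': array([0.01601729, 0.54944437, 1.38233382])}
0.1 [ 0.14527902 -0.60729511  0.20157442] [[-2.32487805e-01 -5.30462438e-04 -9.72599167e-01]
 [ 9.72597381e-01  1.86556847e-03 -2.32488396e-01]
 [ 1.93777670e-03 -9.99998119e-01  8.22044592e-05]] 0.9975631717073391
```

View pics/scene0.png

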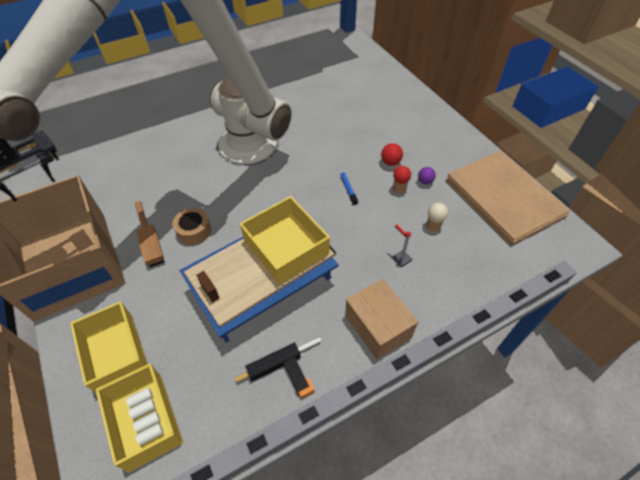

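View pics/top0.png

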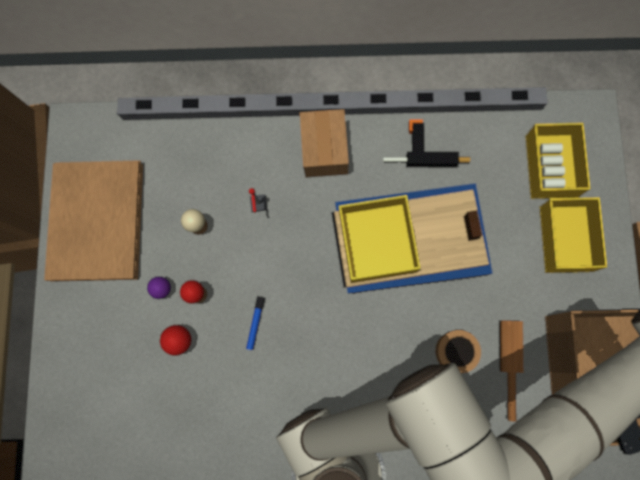

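Top view: the red-ball candidates are the small red ball on a core (193,291), a larger red ball (176,340) and a purple ball (159,288). The ivory ball is at (194,221). Purple is ruled out and the smaller red is meant, so I choose (193,291). The pointer is at (252,192), the board/bin at (380,240) and the grip block at (474,225).

```bash
cat > h.py <<'E'
import numpy as np, cv2
from station import *
def cam(n):
    c=camera_info(n); K=np.array([[c["fx"],0,c["cx"]],[0,c["fy"],c["cy"]],[0,0,1]])
    R=cv2.Rodrigues(c["rvec"])[0]; return K,np.array([c["k1"],0,0,0.]),R,c["tvec"]
def rays(n,uv):
    K,d,R,t=cam(n); p=cv2.undistortPoints(np.float64(uv).reshape(-1,1,2),K,d)[:,0]
    return -R.T@t, np.c_[p,np.ones(len(p))]@R
def onz(n,uv,z):
    o,r=rays(n,uv); return o+r*((z-o[2])/r[:,2])[:,None]
def tri(a,b):
    o1,r1=rays("top",[a]);o2,r2=rays("scene",[b]);r1,r2=r1[0]/np.linalg.norm(r1),r2[0]/np.linalg.norm(r2)
    s=np.linalg.lstsq(np.c_[r1,-r2],o2-o1,rcond=None)[0]
    p,q=o1+s[0]*r1,o2+s[1]*r2; return (p+q)/2,np.linalg.norm(p-q)
def blobs(im,lo,hi,amin=15):
    h=cv2.cvtColor(im,cv2.COLOR_RGB2HSV); 
    if lo[0]<0: h[...,0]=(h[...,0].astype(int)+90)%180; lo=(lo[0]+90,*lo[1:]);hi=(hi[0]+90,*hi[1:])
    m=cv2.inRange(h,lo,hi); n,l,st,c=cv2.connectedComponentsWithStats(m)
    return [(c[i].round(1),st[i],(l==i).astype(np.uint8)) for i in range(1,n) if st[i,4]>=amin]
E
python3 - <<'E'
from h import *
for n in("top","scene"):
    im=cv2.imread(f"pics/{n}0.png")[:,:,::-1].copy()
    print(n,"cam",-cam(n)[2].T@cam(n)[3])
    for nm,lo,hi in(("red",(-6,150,70),(5,255,255)),("blue",(105,120,40),(125,255,255)),("yel",(22,120,80),(32,255,255))):
        for c,s,m in blobs(im,lo,hi):
            k=max(cv2.findContours(m,0,2)[0],key=len); print(nm,c,s, cv2.minAreaRect(k)[1] if nm!="red" else np.round(cv2.minEnclosingCircle(k),1) if 0 else cv2.minEnclosingCircle(k))
im=cv2.imread("pics/top0.png")
a=cv2.resize(im[170:305,325:500],None,fx=3.4,fy=3.4,interpolation=cv2.INTER_CUBIC)
b=cv2.resize(im[180:360,140:275],None,fx=1.5,fy=1.5,interpolation=cv2.INTER_CUBIC)
o=np.zeros((max(a.shape[0],b.shape[0]),a.shape[1]+b.shape[1],3),np.uint8);o[:a.shape[0],:a.shape[1]]=a;o[:b.shape[0],a.shape[1]:]=b
cv2.imwrite("pics/crop1.png",o);print(o.shape)
E
```

```text
top cam [ 0.27546041 -0.01538904  1.46180615]
red [252.7 198.6] [249 189   7  22  64] ((252.5, 199.5), 10.79361629486084)
red [191.5 291.5] [181 281  22  22 388] ((191.44520568847656, 291.49658203125), 11.374775886535645)
red [174.8 339.8] [160 326  30  29 679] ((174.62400817871094, 339.47637939453125), 15.027318954467773)
blue [445.4 193.4] [408 185  75  44 360] (81.79346466064453, 36.452117919921875)
blue [348.9 201.5] [336 199  32   8  54] (3.668135404586792, 31.552459716796875)
blue [425.3 278.8] [348 265 143  28 944] (8.248239517211914, 144.0098114013672)
blue [253.6 327.9] [247 307  14  42 272] (6.507912635803223, 42.19296646118164)
yel [566.8 202.2] [ 526  123   81  149 7742] (154.53952026367188, 66.2872543334961)
yel [378.9 238.6] [ 339  196   82   86 5480] (77.43191528320312, 71.84235382080078)
scene cam [ 1.15365037 -0.33110936  1.01820926]
red [391.6 154. ] [382 144  20  21 337] ((391.5, 154.0), 10.594910621643066)
red [401.6 174.4] [394 166  17  18 224] ((401.37420654296875, 174.41195678710938), 8.740691184997559)
red [403.4 231.6] [396 225  14  11  36] ((402.5, 230.0), 8
[... 895 characters left out ...]
3613, 84.89826965332031)
blue [  2.5 312.5] [  0 297   8  30 147] (29.679868698120117, 6.395358085632324)
yel [258.2  10.9] [233   0  50  25 848] (24.0, 49.0)
yel [316.4   2.6] [300   0  40   9 197] (8.0, 39.0)
yel [182.8  28.6] [163   3  40  40 568] (49.50190734863281, 23.107954025268555)
yel [124.9  46.1] [ 94  11  55  52 983] (44.37063217163086, 46.2997932434082)
yel [ 7.4 44.9] [ 6 42  4  7 18] (6.305926322937012, 2.6678919792175293)
yel [65.2 70.3] [ 56  62  17  16 127] (9.899494171142578, 19.091880798339844)
yel [285.2 239.1] [ 240  197   90   87 4575] (71.99788665771484, 72.9805679321289)
yel [121.8 383.2] [  71  302  111  170 8859] (161.5167694091797, 73.26774597167969)
(459, 797, 3)
```

View pics/crop1.png

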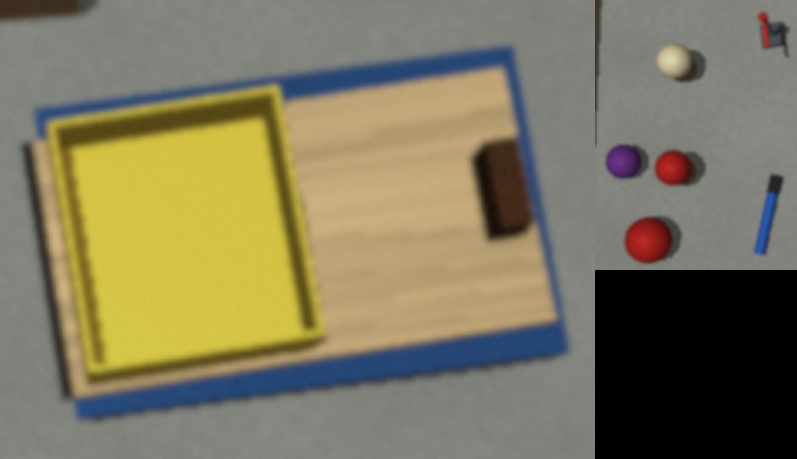

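```bash
python3 - <<'E'
from h import *
np.set_printoptions(precision=4,suppress=True)
P=lambda l:[(325+(x+.5)/3.4-.5,170+(y+.5)/3.4-.5) for x,y in l]
for n,l,z in(("riser",[(37,108),(512,46),(567,352),(78,418)],.09),("board",[(27,143),(505,66),(557,322),(70,398)],.102),("bin",[(48,122),(278,86),(322,340),(90,377)],.174),("block",[(484,144),(517,139),(531,230),(494,238)],.152)):
    p=onz("top",P(l),z)[:,:2]; d=np.roll(p,-1,0)-p
    print(n,p.mean(0),"sides",np.linalg.norm(d,axis=1),"ang",np.degrees(np.arctan2(d[:,1],d[:,0])));print(p)
print("ball",tri((191.5,291.5),(401.4,174.4)),onz("top",[(191.5,291.5)],.062), "dia",[np.linalg.norm(np.diff(onz("top",[(180.5,291.5),(202.5,291.5)],.062),axis=0))])
print("big",tri((174.7,339.6),(391.5,154)))
for n in("top","scene"):
    im=cv2.imread(f"pics/{n}0.png")[:,:,::-1].copy()
    for c,s,m in blobs(im,(-8,110,60),(8,255,255),20):
        if s[4]<150: ys,xs=np.nonzero(m); print(n,s,sorted((int(y),int(xs[ys==y].min()),int(xs[ys==y].max())) for y in set(ys)))
print("tip",tri((254.5,210.5),(396,225.5)),onz("top",[(254.5,210.5)],.106),onz("scene",[(396,225.5)],.106))
E
```

```text
riser [ 0.5451 -0.1846] sides [0.337  0.2187 0.3369 0.2196] ang [ -83.6777 -173.8725   96.4765    6.1484]
[[ 0.6355 -0.0055]
 [ 0.6726 -0.3404]
 [ 0.4552 -0.3637]
 [ 0.4172 -0.029 ]]
board [ 0.5415 -0.1773] sides [0.337  0.1821 0.3346 0.1797] ang [ -81.926  -172.5528   97.6702    8.2092]
[[ 0.6075  0.0019]
 [ 0.6548 -0.3317]
 [ 0.4742 -0.3554]
 [ 0.4296 -0.0238]]
bin [ 0.5296 -0.1002] sides [0.1534 0.1706 0.151  0.1707] ang [ -82.1847 -172.9369   97.8761    7.8655]
[[ 0.6038 -0.0131]
 [ 0.6246 -0.1651]
 [ 0.4553 -0.1861]
 [ 0.4346 -0.0365]]
block [ 0.5575 -0.3157] sides [0.0223 0.0621 0.0251 0.0638] ang [ -82.5037 -175.2309  101.0516    2.3332]
[[ 0.5875 -0.3027]
 [ 0.5904 -0.3248]
 [ 0.5285 -0.33  ]
 [ 0.5237 -0.3053]]
ball (array([0.43  , 0.3407, 0.0601]), np.float64(0.0022433348852287185)) [[0.4303 0.3412 0.062 ]] dia [np.float64(0.052570611042997734)]
big (array([0.3183, 0.384 , 0.0352]), np.float64(0.0030003748037959617))
top [249 188   7  24  98] [(188, 251, 251), (189, 249, 253), (190, 249, 254), (191, 249, 254), (192, 249, 254), (193, 250, 253), (194, 251, 254), (195, 252, 254), (196, 251, 254), (197, 251, 254), (198, 251, 255), (199, 251, 255), (200, 252, 255), (201, 252, 255), (202, 252, 255), (203, 252, 255), (204, 252, 255), (205, 252, 255), (206, 252, 255), (207, 252, 255), (208, 252, 255), (209, 253, 255), (210, 253, 255), (211, 253, 255)]
scene [396 225  15  12  59] [(225, 396, 397), (226, 396, 398), (227, 396, 399), (228, 397, 400), (229, 398, 401), (230, 399, 402), (231, 400, 403), (232, 401, 409), (233, 402, 410), (234, 403, 410), (235, 405, 409), (236, 406, 408)]
tip (array([0.6139, 0.1858, 0.105 ]), np.float64(0.0003190400399673937)) [[0.6137 0.1858 0.106 ]] [[0.6145 0.1851 0.106 ]]
```

Sizes come out right: riser 337×219 mm, board 336×181, bin 152×171, ball at z≈0.060, tip at z=0.105. Next I raise and turn the jaws to about 188° (along the board's x).

>>> jog_arm:
  series:
    - [[0, -0.012, 0], [0, -10.6, 0], 0.087]
    - [[0, -0.012, 0], [0, -10.6, 0], 0.087]
    - [[0, -0.012, 0], [0, -10.6, 0], 0.087]
    - [[0, -0.012, 0], [0, -10.6, 0], 0.087]
    - [[0, -0.012, 0], [0, -10.6, 0], 0.087]
    - [[0, -0.012, 0], [0, -10.6, 0], 0.087]
    - [[0, -0.012, 0], [0, -10.6, 0], 0.087]
    - [[0, -0.012, 0], [0, -10.6, 0], 0.087]

```text
time_s: 1.1
tcp_pos: [0.1454, -0.6075, 0.2982]
ee_rot: [[-0.989, -0.0, 0.15], [-0.15, 0.001, -0.989], [0.0, -1.0, -0.001]]
wrist_force: [0.2, 0.9, -1.5]
gripper_width: 1.002
```

```bash
cat >> h.py <<'E'
def go(*ws):
    s=sense(); p=np.array(s["tcp_pos"]); R=np.array(s["ee_rot"])
    print("t",s["time_s"],"tcp",p.round(4),"yaw",np.degrees(np.arctan2(R[1,0],R[0,0])).round(2),"tilt",np.degrees(np.arccos(-R[2,1])).round(2),"F",np.round(s["wrist_force"],2),"w",round(s["gripper_width"]*87,1),"j",np.round(s["joints"],0))
    for w in ws: print("to",w,"tool shift",(R.T@(np.array(w)-p)).round(4)); p=np.array(w)
E
python3 - <<'E'
from h import *
go((.46,-.16,.30),(.43,.341,.30),(.43,.341,.0435))
E
```

```text
t 1.1 tcp [ 0.1454 -0.6075  0.2982] yaw -171.4 tilt 0.08 F [ 0.15  0.9  -1.48] w 87.1 j [-62.  19.  10.  -0. -81.  70.]
to (0.46, -0.16, 0.3) tool shift [-0.378  -0.0013 -0.3954]
to (0.43, 0.341, 0.3) tool shift [-0.0452  0.0007 -0.4999]
to (0.43, 0.341, 0.0435) tool shift [-0.      0.2565  0.0004]
```

>>> jog_arm:
  series:
    - [[-0.0378, 0, -0.0395], [0, 0, 0], 0.087]
    - [[-0.0378, 0, -0.0395], [0, 0, 0], 0.087]
    - [[-0.0378, 0, -0.0395], [0, 0, 0], 0.087]
    - [[-0.0378, 0, -0.0395], [0, 0, 0], 0.087]
    - [[-0.0378, 0, -0.0395], [0, 0, 0], 0.087]
    - [[-0.0378, 0, -0.0395], [0, 0, 0], 0.087]
    - [[-0.0378, 0, -0.0395], [0, 0, 0], 0.087]
    - [[-0.0378, 0, -0.0395], [0, 0, 0], 0.087]
    - [[-0.0378, 0, -0.0395], [0, 0, 0], 0.087]
    - [[-0.0378, 0, -0.0395], [0, 0, 0], 0.087]

```text
time_s: 2.35
tcp_pos: [0.4633, -0.1609, 0.2984]
ee_rot: [[-0.99, -0.0, 0.144], [-0.144, 0.0, -0.99], [0.0, -1.0, -0.0]]
wrist_force: [-0.0, -1.0, 0.3]
gripper_width: 0.999
```

>>> jog_arm:
  series:
    - [[-0.0045, 0, -0.05], [0, 0, 0], 0.08]
    - [[-0.0045, 0, -0.05], [0, 0, 0], 0.08]
    - [[-0.0045, 0, -0.05], [0, 0, 0], 0.08]
    - [[-0.0045, 0, -0.05], [0, 0, 0], 0.08]
    - [[-0.0045, 0, -0.05], [0, 0, 0], 0.08]
    - [[-0.0045, 0, -0.05], [0, 0, 0], 0.08]
    - [[-0.0045, 0, -0.05], [0, 0, 0], 0.08]
    - [[-0.0045, 0, -0.05], [0, 0, 0], 0.08]
    - [[-0.0045, 0, -0.05], [0, 0, 0], 0.08]
    - [[0, 0.04, 0], [0, 0, 0], 0.08]

```text
time_s: 3.6
tcp_pos: [0.4393, 0.2927, 0.2597]
ee_rot: [[-0.989, 0.004, 0.147], [-0.147, 0.004, -0.989], [-0.005, -1.0, -0.004]]
wrist_force: [-0.2, -0.3, -0.8]
gripper_width: 0.924
```

```bash
python3 - <<'E'
from h import *
go((.43,.341,.10),(.43,.341,.0435))
E
```

```text
t 3.6 tcp [0.4393 0.2927 0.2597] yaw -171.52 tilt 0.35 F [-0.19 -0.26 -0.8 ] w 80.4 j [ 51.  10.  -8.   0. -72. -43.]
to (0.43, 0.341, 0.1) tool shift [ 0.0028  0.1599 -0.0485]
to (0.43, 0.341, 0.0435) tool shift [0.0003 0.0565 0.0002]
```

>>> jog_arm:
  series:
    - [[0.0014, 0, -0.0242], [0, 0, 0], 0.08]
    - [[0.0014, 0, -0.0242], [0, 0, 0], 0.08]
    - [[0, 0.04, 0], [0, 0, 0], 0.08]
    - [[0, 0.04, 0], [0, 0, 0], 0.08]
    - [[0, 0.04, 0], [0, 0, 0], 0.08]
    - [[0, 0.02, 0], [0, 0, 0], 0.08]
    - [[0, 0, 0], [0, 0, 0], 0.08]

```text
time_s: 4.47
tcp_pos: [0.4286, 0.3369, 0.1184]
ee_rot: [[-0.99, -0.0, 0.144], [-0.144, -0.001, -0.99], [0.0, -1.0, 0.001]]
wrist_force: [-0.2, 0.3, -1.2]
gripper_width: 0.92
```

```bash
python3 - <<'E'
from h import *
go((.43,.341,.0435))
t=capture("top");s=capture("scene")
a=cv2.resize(t[220:370,110:290],None,fx=2.2,fy=2.2,interpolation=2);b=cv2.resize(s[90:240,320:500],None,fx=2.2,fy=2.2,interpolation=2)
cv2.imwrite("pics/pre.png",np.hstack([a,b])[:,:,::-1])
E
```

```text
t 4.475 tcp [0.4286 0.3369 0.1184] yaw -171.72 tilt 0.05 F [-0.21  0.28 -1.18] w 80.0 j [ 55.  19. -18.   0. -54. -47.]
to (0.43, 0.341, 0.0435) tool shift [-0.002   0.0748 -0.004 ]
```

View pics/pre.png

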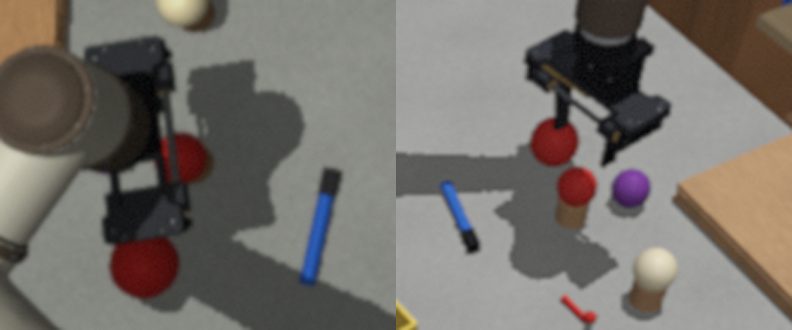

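The crop shows the small red ball on its core at left-crop (183,158). The gripper straddles it, with the big red and the purple ball clear of the fingers. Going down.

>>> jog_arm:
  series:
    - [[-0.002, 0, -0.004], [0, 0, 0], 0.08]
    - [[0, 0.02, 0], [0, 0, 0], 0.08]
    - [[0, 0.02, 0], [0, 0, 0], 0.08]
    - [[0, 0.02, 0], [0, 0, 0], 0.08]
    - [[0, 0.015, 0], [0, 0, 0], 0.08]
    - [[0, 0, 0], [0, 0, 0], 0.08]
    - [[0, 0, 0], [0, 0, 0], 0.066]
    - [[0, 0, 0], [0, 0, 0], 0.062]

```text
time_s: 5.58
tcp_pos: [0.4304, 0.3408, 0.0445]
ee_rot: [[-0.99, 0.001, 0.144], [-0.144, 0.002, -0.99], [-0.001, -1.0, -0.001]]
wrist_force: [0.5, 0.6, 0.6]
gripper_width: 0.776
```

>>> jog_arm:
  series:
    - [[0, 0, 0], [0, 0, 0], 0.058]
    - [[0, 0, 0], [0, 0, 0], 0.054]
    - [[0, 0, 0], [0, 0, 0], 0.05]
    - [[0, 0, 0], [0, 0, 0], 0.05]
    - [[0, 0, 0], [0, 0, 0], 0.05]

```text
time_s: 6.2
tcp_pos: [0.4303, 0.3405, 0.0438]
ee_rot: [[-0.99, 0.001, 0.144], [-0.144, 0.0, -0.99], [-0.001, -1.0, -0.0]]
wrist_force: [1.8, -0.2, 1.9]
gripper_width: 0.633
```

```bash
python3 - <<'E'
from h import *
go((.43,.341,.27))
E
```

```text
t 6.2 tcp [0.4303 0.3405 0.0438] yaw -171.74 tilt 0.04 F [ 1.77 -0.17  1.89] w 55.1 j [ 55.  24. -22.   0. -44. -47.]
to (0.43, 0.341, 0.27) tool shift [ 0.     -0.2262 -0.0007]
```

>>> jog_arm:
  series:
    - [[0, -0.006, 0], [0, 0, 0], 0.05]
    - [[0, -0.01, 0], [0, 0, 0], 0.05]
    - [[0, -0.02, 0], [0, 0, 0], 0.05]
    - [[0, -0.03, 0], [0, 0, 0], 0.05]
    - [[0, -0.03, 0], [0, 0, 0], 0.05]
    - [[0, -0.03, 0], [0, 0, 0], 0.05]
    - [[0, -0.03, 0], [0, 0, 0], 0.05]
    - [[0, -0.03, 0], [0, 0, 0], 0.05]
    - [[0, -0.02, 0], [0, 0, 0], 0.05]
    - [[0, 0, 0], [0, 0, 0], 0.05]

```text
time_s: 7.45
tcp_pos: [0.4303, 0.3408, 0.2515]
ee_rot: [[-0.99, 0.002, 0.144], [-0.144, 0.003, -0.99], [-0.003, -1.0, -0.003]]
wrist_force: [0.7, -0.7, -2.9]
gripper_width: 0.632
```

```bash
python3 - <<'E'
from h import *
go((.5305,-.1025,.25),(.5305,-.1025,.116))
t=capture("top");s=capture("scene")
a=cv2.resize(t[220:370,110:290],None,fx=2.2,fy=2.2,interpolation=2);b=cv2.resize(s[60:240,300:500],None,fx=2,fy=330/180,interpolation=2)
cv2.imwrite("pics/lift.png",np.hstack([a,b])[:,:,::-1])
E
```

```text
t 7.45 tcp [0.4303 0.3408 0.2515] yaw -171.74 tilt 0.23 F [ 0.66 -0.67 -2.91] w 55.0 j [ 55.  13.  -6.  -0. -71. -47.]
to (0.5305, -0.1025, 0.25) tool shift [-3.550e-02  2.000e-04  4.531e-01]
to (0.5305, -0.1025, 0.116) tool shift [0.0004 0.134  0.0004]
```

View pics/lift.png

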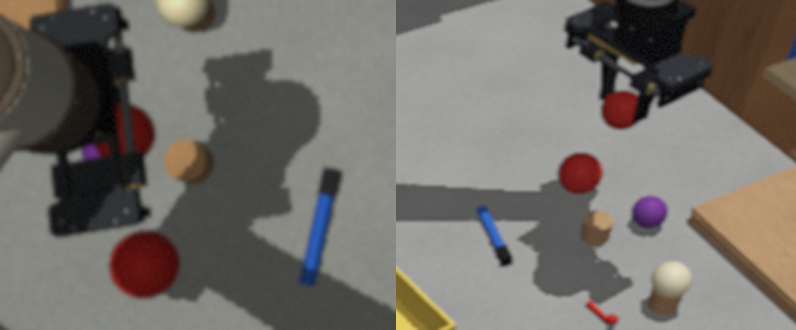

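Ball is held: its core at left-crop (189,160) is empty and ivory is undisturbed. Carrying it over the bin.

>>> jog_arm:
  series:
    - [[-0.002, 0, 0.025], [0, 0, 0], 0.05]
    - [[-0.0039, 0, 0.0475], [0, 0, 0], 0.05]
    - [[-0.0039, 0, 0.0475], [0, 0, 0], 0.05]
    - [[-0.0039, 0, 0.0475], [0, 0, 0], 0.05]
    - [[-0.0039, 0, 0.0475], [0, 0, 0], 0.05]
    - [[-0.0039, 0, 0.0475], [0, 0, 0], 0.05]
    - [[-0.0039, 0, 0.0475], [0, 0, 0], 0.05]
    - [[-0.0039, 0, 0.0475], [0, 0, 0], 0.05]
    - [[-0.0039, 0, 0.0475], [0, 0, 0], 0.05]
    - [[-0.0039, 0, 0.0475], [0, 0, 0], 0.05]

```text
time_s: 8.8
tcp_pos: [0.5306, -0.1046, 0.2485]
ee_rot: [[-0.99, -0.002, 0.143], [-0.143, -0.0, -0.99], [0.002, -1.0, -0.0]]
wrist_force: [0.5, -0.1, -1.5]
gripper_width: 0.63
```

>>> jog_arm:
  series:
    - [[0, 0, 0], [0, 0, 0], 0.05]
    - [[0, 0, 0], [0, 0, 0], 0.05]

```text
time_s: 9.05
tcp_pos: [0.5306, -0.1029, 0.2486]
ee_rot: [[-0.99, -0.002, 0.142], [-0.142, 0.0, -0.99], [0.002, -1.0, -0.0]]
wrist_force: [-0.4, -0.7, -1.2]
gripper_width: 0.626
```

```bash
python3 - <<'E'
from h import *
go((.5305,-.1025,.15),(.5305,-.1025,.116))
E
```

```text
t 9.05 tcp [ 0.5306 -0.1029  0.2486] yaw -171.82 tilt 0.13 F [-0.35 -0.75 -1.24] w 54.4 j [  6.  12.  -7.  -0. -71.   2.]
to (0.5305, -0.1025, 0.15) tool shift [-0.0001  0.0986 -0.0003]
to (0.5305, -0.1025, 0.116) tool shift [-0.0001  0.034   0.    ]
```

>>> jog_arm:
  series:
    - [[0, 0.02, 0], [0, 0, 0], 0.05]
    - [[0, 0.03, 0], [0, 0, 0], 0.05]
    - [[0, 0.03, 0], [0, 0, 0], 0.05]
    - [[0, 0.02, 0], [0, 0, 0], 0.05]
    - [[0, 0.01, 0], [0, 0, 0], 0.05]
    - [[0, 0.008, 0], [0, 0, 0], 0.05]
    - [[0, 0.005, 0], [0, 0, 0], 0.05]
    - [[0, 0.003, 0], [0, 0, 0], 0.05]
    - [[0, 0, 0], [0, 0, 0], 0.05]
    - [[0, 0, 0], [0, 0, 0], 0.05]

```text
time_s: 10.3
tcp_pos: [0.5319, -0.1023, 0.1239]
ee_rot: [[-0.99, 0.001, 0.144], [-0.144, -0.0, -0.99], [-0.001, -1.0, 0.0]]
wrist_force: [0.9, 0.6, -1.2]
gripper_width: 0.634
```

```bash
python3 - <<'E'
from h import *
go()
E
```

```text
t 10.3 tcp [ 0.5319 -0.1023  0.1239] yaw -171.75 tilt 0.04 F [ 0.9   0.65 -1.16] w 55.1 j [  6.  18. -18.   0. -54.   2.]
```

>>> jog_arm:
  series:
    - [[0, 0.001, 0], [0, 0, 0], 0.05]
    - [[0, 0.001, 0], [0, 0, 0], 0.05]
    - [[0, 0.001, 0], [0, 0, 0], 0.05]
    - [[0, 0.001, 0], [0, 0, 0], 0.05]
    - [[0, 0.0005, 0], [0, 0, 0], 0.05]
    - [[0, 0.0005, 0], [0, 0, 0], 0.05]
    - [[0, 0, 0], [0, 0, 0], 0.05]

```text
time_s: 11.18
tcp_pos: [0.5316, -0.1022, 0.1185]
ee_rot: [[-0.99, -0.0, 0.144], [-0.144, 0.0, -0.99], [0.0, -1.0, -0.0]]
wrist_force: [0.3, 0.8, -1.3]
gripper_width: 0.628
```

>>> jog_arm:
  series:
    - [[0, 0.0005, 0], [0, 0, 0], 0.05]
    - [[0, 0.0005, 0], [0, 0, 0], 0.05]
    - [[0, 0, 0], [0, 0, 0], 0.05]

```text
time_s: 11.55
tcp_pos: [0.5316, -0.1022, 0.1175]
ee_rot: [[-0.99, -0.0, 0.144], [-0.144, 0.0, -0.99], [0.0, -1.0, -0.0]]
wrist_force: [-1.0, 0.2, -1.7]
gripper_width: 0.629
```

>>> jog_arm:
  series:
    - [[0, 0.0005, 0], [0, 0, 0], 0.05]
    - [[0, 0, 0], [0, 0, 0], 0.05]

```text
time_s: 11.8
tcp_pos: [0.5316, -0.1022, 0.117]
ee_rot: [[-0.99, -0.0, 0.144], [-0.144, 0.0, -0.99], [0.0, -1.0, -0.0]]
wrist_force: [-0.6, 0.1, -1.0]
gripper_width: 0.629
```

```bash
python3 - <<'E'
from h import *
go()
E
```

```text
t 11.8 tcp [ 0.5316 -0.1022  0.117 ] yaw -171.75 tilt 0.0 F [-0.62  0.06 -1.  ] w 54.7 j [  6.  19. -18.  -0. -53.   2.]
```

>>> jog_arm:
  series:
    - [[0, 0.0005, 0], [0, 0, 0], 0.05]
    - [[0, 0, 0], [0, 0, 0], 0.05]

```text
time_s: 12.05
tcp_pos: [0.5317, -0.1023, 0.1167]
ee_rot: [[-0.99, 0.0, 0.144], [-0.144, -0.0, -0.99], [-0.0, -1.0, 0.0]]
wrist_force: [-0.1, -0.4, -0.9]
gripper_width: 0.627
```

>>> jog_arm:
  series:
    - [[0, 0.0004, 0], [0, 0, 0], 0.05]
    - [[0, 0, 0], [0, 0, 0], 0.05]

```text
time_s: 12.3
tcp_pos: [0.5318, -0.1023, 0.1166]
ee_rot: [[-0.99, 0.0, 0.144], [-0.144, -0.0, -0.99], [-0.0, -1.0, 0.0]]
wrist_force: [-0.7, -0.4, 2.2]
gripper_width: 0.633
```

Contact felt: Fz rose from about -1 to +2.2 N and z stopped changing. Releasing in small steps.

>>> jog_arm:
  series:
    - [[0, 0, 0], [0, 0, 0], 0.056]
    - [[0, 0, 0], [0, 0, 0], 0.06]
    - [[0, 0, 0], [0, 0, 0], 0.066]
    - [[0, 0, 0], [0, 0, 0], 0.074]
    - [[0, 0, 0], [0, 0, 0], 0.08]
    - [[0, 0, 0], [0, 0, 0], 0.08]
    - [[0, 0, 0], [0, 0, 0], 0.08]

```text
time_s: 13.18
tcp_pos: [0.5317, -0.1022, 0.1161]
ee_rot: [[-0.99, 0.0, 0.144], [-0.144, 0.0, -0.99], [-0.0, -1.0, -0.0]]
wrist_force: [-0.5, -0.8, 0.5]
gripper_width: 0.91
```

```bash
python3 - <<'E'
from h import *
go()
t=capture("top");s=capture("scene")
a=cv2.resize(t[165:315,320:500],None,fx=2.2,fy=2.2,interpolation=2);b=cv2.resize(s[170:320,180:360],None,fx=2.2,fy=2.2,interpolation=2)
cv2.imwrite("pics/rel.png",np.hstack([a,b])[:,:,::-1])
E
```

```text
t 13.175 tcp [ 0.5317 -0.1022  0.1161] yaw -171.74 tilt 0.0 F [-0.49 -0.83  0.5 ] w 79.2 j [  6.  19. -18.  -0. -53.   2.]
```

View pics/rel.png

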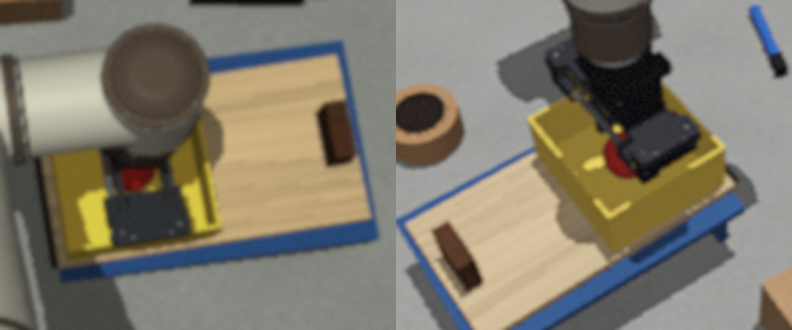

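The ball sits in the bin (right-crop (622,158)), fingers open. Lifting straight up, then turning the jaws along the board.

>>> jog_arm:
  series:
    - [[0, -0.005, 0], [0, 0, 0], 0.08]
    - [[0, -0.015, 0], [0, 0, 0], 0.08]
    - [[0, -0.03, 0], [0, 0, 0], 0.08]
    - [[0, -0.03, 0], [0, 0, 0], 0.08]
    - [[0, -0.03, 0], [0, 0, 0], 0.08]
    - [[0, -0.03, 0], [0, 0, 0], 0.08]

```text
time_s: 14.02
tcp_pos: [0.5317, -0.1023, 0.2586]
ee_rot: [[-0.99, 0.002, 0.144], [-0.144, -0.0, -0.99], [-0.002, -1.0, 0.0]]
wrist_force: [0.4, 0.6, 0.5]
gripper_width: 0.918
```

>>> jog_arm:
  series:
    - [[0, 0, 0], [0, 10, 0], 0.06]
    - [[0, 0, 0], [0, 10, 0], 0.06]
    - [[0, 0, 0], [0, 10, 0], 0.06]
    - [[0, 0, 0], [0, 10, 0], 0.06]
    - [[0, 0, 0], [0, 10, 0], 0.06]
    - [[0, 0, 0], [0, 10, 0], 0.06]
    - [[0, 0, 0], [0, 10, 0], 0.06]
    - [[0, 0, 0], [0, 10, 0], 0.06]
    - [[0, 0, 0], [0, 10, 0], 0.06]
    - [[0, 0, 0], [0, 0.5, 0], 0.06]

```text
time_s: 15.28
tcp_pos: [0.5318, -0.1023, 0.2573]
ee_rot: [[-0.136, 0.002, -0.991], [0.991, -0.0, -0.136], [-0.0, -1.0, -0.002]]
wrist_force: [-0.5, -0.5, 1.1]
gripper_width: 0.69
```

```bash
python3 - <<'E'
from h import *
go((.5575,-.3157,.25),(.5575,-.3157,.113))
t=capture("top");s=capture("scene")
a=cv2.resize(t[170:305,325:500],None,fx=2.2,fy=2.2,interpolation=2);b=cv2.resize(s[190:330,175:345],None,fx=2.2,fy=297/140,interpolation=2)
cv2.imwrite("pics/b4.png",np.hstack([a,b])[:,:,::-1]);cv2.imwrite("pics/b4top.png",t[:,:,::-1]);cv2.imwrite("pics/b4scene.png",s[:,:,::-1])
E
```

```text
t 15.275 tcp [ 0.5318 -0.1023  0.2573] yaw 97.85 tilt 0.09 F [-0.46 -0.46  1.09] w 60.0 j [  6.  12.  -6.   0. -72. -88.]
to (0.5575, -0.3157, 0.25) tool shift [-0.2149  0.0073  0.0037]
to (0.5575, -0.3157, 0.113) tool shift [0.     0.137  0.0002]
```

View pics/b4.png

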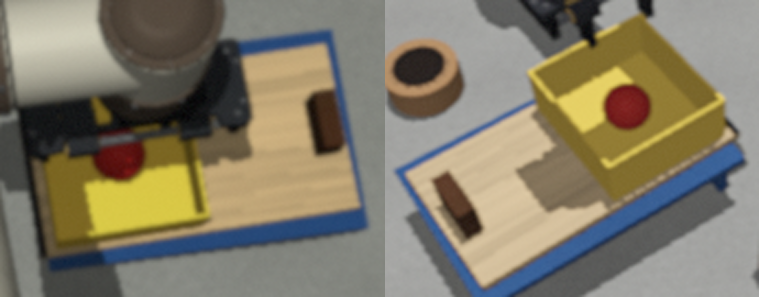

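```bash
python3 - <<'E'
from h import *
a=np.radians(7.8);ex=np.array([np.cos(a),np.sin(a),0]);ey=np.array([-np.sin(a),np.cos(a),0])
c=np.array([.5575,-.3157,0])
for n,f in(("top",lambda p:((p-[325,170])*2.2)),("scene",lambda p:np.c_[(p[:,0]-175)*2.2+385,(p[:,1]-190)*2.121])):
    K,d,R,t=cam(n)
    for z in(.152,.102):
        P=np.array([c+sx*.03*ex+sy*.011*ey+[0,0,z] for sx,sy in((1,1),(1,-1),(-1,-1),(-1,1))])
        print(n,z,f(cv2.projectPoints(P,R,t,K,d)[0][:,0]).round(0).tolist())
    im=cv2.imread(f"pics/b4{n}.png")[:,:,::-1].copy(); h=cv2.cvtColor(im,cv2.COLOR_RGB2HSV)
    m=(h[...,2]<95)&((h[...,0]<18)|(h[...,0]>170))&(h[...,1]>60)
    x0,y0,x1,y1=(455,200,492,250) if n=="top" else (190,265,225,305)
    ys,xs=np.nonzero(m[y0:y1,x0:x1]); q=np.c_[xs+x0,ys+y0].astype(float)
    print("mask hull",len(q),f(cv2.convexHull(q.astype(np.float32))[:,0]).round(0).tolist())
E
```

```text
top 0.152 [[311.0, 94.0], [332.0, 91.0], [343.0, 147.0], [322.0, 151.0]]
top 0.102 [[301.0, 105.0], [321.0, 102.0], [333.0, 157.0], [312.0, 160.0]]
mask hull 332 [[343.0, 141.0], [339.0, 147.0], [332.0, 150.0], [321.0, 152.0], [317.0, 152.0], [310.0, 125.0], [308.0, 110.0], [308.0, 101.0], [310.0, 97.0], [312.0, 95.0], [317.0, 92.0], [330.0, 90.0], [332.0, 90.0]]
scene 0.152 [[477.0, 201.0], [458.0, 212.0], [431.0, 174.0], [450.0, 164.0]]
scene 0.102 [[486.0, 224.0], [468.0, 234.0], [442.0, 197.0], [460.0, 187.0]]
mask hull 250 [[480.0, 227.0], [477.0, 231.0], [469.0, 235.0], [464.0, 235.0], [444.0, 208.0], [438.0, 189.0], [436.0, 180.0], [444.0, 176.0], [447.0, 176.0], [449.0, 178.0], [455.0, 187.0], [473.0, 210.0], [477.0, 221.0]]
```

```bash
python3 - <<'E'
import cv2,numpy as np
a=cv2.imread("pics/b4scene.png")[255:315,180:240];b=cv2.imread("pics/b4top.png")[195:255,445:505]
cv2.imwrite("pics/blk.png",cv2.resize(np.hstack([a,b]),None,fx=6.5,fy=6.5,interpolation=2))
E
```

```text
(no output)
```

View pics/blk.png

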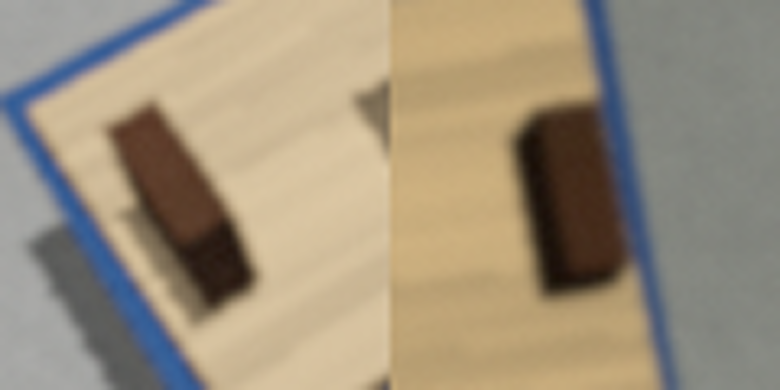

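The left crop shows the block's top face with corners at (108,128), (155,103), (230,218), (190,245), and the right crop shows it at (545,110)–(625,268). I'll compare the two views.

```bash
python3 - <<'E'
from h import *
np.set_printoptions(precision=4,suppress=True)
S=[(180+(x+.5)/6.5-.5,255+(y+.5)/6.5-.5) for x,y in((108,128),(155,103),(230,218),(190,245))]
T=[(445+(x-390+.5)/6.5-.5,195+(y+.5)/6.5-.5) for x,y in((572,280),(541,108),(600,102),(625,267))]
for z in(.152,.142):
  for n,q in(("scene",S),("top",T)):
    p=onz(n,q,z)[:,:2]; d=np.roll(p,-1,0)-p; print(z,n,p.mean(0),np.linalg.norm(d,axis=1)); print(p)
ms,mt=np.mean(S,0),np.mean(T,0); print(tri(mt,ms))
# bin rear-rim / board rear edge check in scene: board rear-near corner at z=.102
E
```

```text
0.152 scene [ 0.5642 -0.3193] [0.0186 0.0589 0.0165 0.0608]
[[ 0.5355 -0.3326]
 [ 0.5335 -0.3141]
 [ 0.5921 -0.3072]
 [ 0.5956 -0.3234]]
0.152 top [ 0.5602 -0.3179] [0.0616 0.0207 0.0589 0.019 ]
[[ 0.5281 -0.3115]
 [ 0.5893 -0.3047]
 [ 0.591  -0.3253]
 [ 0.5323 -0.33  ]]
0.142 scene [ 0.5574 -0.3192] [0.0188 0.0596 0.0167 0.0615]
[[ 0.5283 -0.3326]
 [ 0.5264 -0.3139]
 [ 0.5856 -0.307 ]
 [ 0.5891 -0.3233]]
0.142 top [ 0.5624 -0.3202] [0.062  0.0208 0.0594 0.0191]
[[ 0.5301 -0.3138]
 [ 0.5917 -0.3069]
 [ 0.5934 -0.3276]
 [ 0.5342 -0.3324]]
(array([ 0.5611, -0.3191,  0.1469]), np.float64(0.00017305685152840897))
```

>>> jog_arm:
  series:
    - [[-0.0273, 0, 0], [0, 0, 0], 0.06]
    - [[-0.0273, 0, 0], [0, 0, 0], 0.06]
    - [[-0.0273, 0, 0], [0, 0, 0], 0.06]
    - [[-0.0273, 0, 0], [0, 0, 0], 0.06]
    - [[-0.0273, 0, 0], [0, 0, 0], 0.06]
    - [[-0.0273, 0, 0], [0, 0, 0], 0.06]
    - [[-0.0273, 0, 0], [0, 0, 0], 0.06]
    - [[-0.0273, 0, 0], [0, 0, 0], 0.06]
    - [[0, 0.03, 0], [0, 0, 0], 0.06]
    - [[0, 0.02, 0], [0, 0, 0], 0.06]

```text
time_s: 16.62
tcp_pos: [0.5607, -0.3189, 0.2049]
ee_rot: [[-0.136, -0.001, -0.991], [0.991, 0.001, -0.136], [0.001, -1.0, 0.001]]
wrist_force: [0.2, 0.5, -0.5]
gripper_width: 0.688
```

>>> jog_arm:
  series:
    - [[0, 0, 0], [0, 0, 0], 0.06]
    - [[0, 0, 0], [0, 0, 0], 0.06]

```text
time_s: 16.88
tcp_pos: [0.5617, -0.319, 0.2074]
ee_rot: [[-0.136, 0.002, -0.991], [0.991, -0.001, -0.136], [-0.001, -1.0, -0.001]]
wrist_force: [-0.4, 0.7, 0.1]
gripper_width: 0.69
```

```bash
python3 - <<'E'
from h import *
go((.561,-.3185,.17),(.561,-.3185,.1135))
E
```

```text
t 16.875 tcp [ 0.5617 -0.319   0.2074] yaw 97.82 tilt 0.11 F [-0.45  0.71  0.14] w 60.0 j [-15.  24.   4.   0. -70. -67.]
to (0.561, -0.3185, 0.17) tool shift [0.0006 0.0374 0.0007]
to (0.561, -0.3185, 0.1135) tool shift [0.0001 0.0565 0.0001]
```

>>> jog_arm:
  series:
    - [[0, 0.02, 0], [0, 0, 0], 0.06]
    - [[0, 0.02, 0], [0, 0, 0], 0.06]
    - [[0, 0.02, 0], [0, 0, 0], 0.06]
    - [[0, 0.02, 0], [0, 0, 0], 0.06]
    - [[0, 0.01, 0], [0, 0, 0], 0.06]
    - [[0, 0.003, 0], [0, 0, 0], 0.06]
    - [[0, 0, 0], [0, 0, 0], 0.06]
    - [[0, 0, 0], [0, 0, 0], 0.045]
    - [[0, 0, 0], [0, 0, 0], 0.035]
    - [[0, 0, 0], [0, 0, 0], 0.032]

```text
time_s: 18.12
tcp_pos: [0.5612, -0.3187, 0.1134]
ee_rot: [[-0.135, 0.0, -0.991], [0.991, -0.0, -0.135], [-0.0, -1.0, -0.0]]
wrist_force: [-0.3, 0.5, -1.0]
gripper_width: 0.436
```

>>> jog_arm:
  series:
    - [[0, 0, 0], [0, 0, 0], 0.029]
    - [[0, 0, 0], [0, 0, 0], 0.026]
    - [[0, 0, 0], [0, 0, 0], 0.024]
    - [[0, 0, 0], [0, 0, 0], 0.022]
    - [[0, 0, 0], [0, 0, 0], 0.02]
    - [[0, 0, 0], [0, 0, 0], 0.015]
    - [[0, 0, 0], [0, 0, 0], 0.015]
    - [[0, 0, 0], [0, 0, 0], 0.015]

```text
time_s: 19.12
tcp_pos: [0.5611, -0.3187, 0.1131]
ee_rot: [[-0.135, -0.0, -0.991], [0.991, -0.0, -0.135], [-0.0, -1.0, 0.0]]
wrist_force: [0.0, -3.4, -2.2]
gripper_width: 0.251
```

```bash
python3 - <<'E'
from h import *
go()
E
```

```text
t 19.125 tcp [ 0.5611 -0.3187  0.1131] yaw 97.75 tilt 0.01 F [ 0.01 -3.41 -2.19] w 21.8 j [-15.  28.  -3.   0. -59. -67.]
```

Gripped (21.8 mm ≈ the block's 22). The travel is about 185 mm along the riser's y, so I slide slowly with the gripper's hold kept.

>>> jog_arm:
  series:
    - [[0.001, 0, 0], [0, 0, 0], 0.015]
    - [[0.002, 0, 0], [0, 0, 0], 0.015]
    - [[0.003, 0, -0.0001], [0, 0, 0], 0.015]
    - [[0.004, 0, -0.0001], [0, 0, 0], 0.015]
    - [[0.005, 0, -0.0001], [0, 0, 0], 0.015]
    - [[0.006, 0, -0.0002], [0, 0, 0], 0.015]
    - [[0.006, 0, -0.0002], [0, 0, 0], 0.015]
    - [[0.006, 0, -0.0002], [0, 0, 0], 0.015]
    - [[0.006, 0, -0.0002], [0, 0, 0], 0.015]
    - [[0.006, 0, -0.0002], [0, 0, 0], 0.015]

```text
time_s: 20.38
tcp_pos: [0.5562, -0.2734, 0.1132]
ee_rot: [[-0.135, -0.0, -0.991], [0.991, 0.0, -0.135], [0.0, -1.0, 0.0]]
wrist_force: [0.5, -3.0, -1.7]
gripper_width: 0.248
```

```bash
python3 - <<'E'
from h import *
go()
E
```

```text
t 20.375 tcp [ 0.5562 -0.2734  0.1132] yaw 97.75 tilt 0.01 F [ 0.55 -3.   -1.7 ] w 21.6 j [-11.  26.  -7.  -0. -57. -71.]
```

>>> jog_arm:
  series:
    - [[0.006, 0, -0.0002], [0, 0, 0], 0.015]
    - [[0.006, 0, -0.0002], [0, 0, 0], 0.015]
    - [[0.006, 0, -0.0001], [0, 0, 0], 0.015]
    - [[0.006, 0, -0.0002], [0, 0, 0], 0.015]
    - [[0.006, 0, -0.0001], [0, 0, 0], 0.015]
    - [[0.006, 0, -0.0002], [0, 0, 0], 0.015]
    - [[0.006, 0, -0.0001], [0, 0, 0], 0.015]
    - [[0.006, 0, -0.0002], [0, 0, 0], 0.015]
    - [[0.006, 0, -0.0001], [0, 0, 0], 0.015]
    - [[0.006, 0, -0.0002], [0, 0, 0], 0.015]

```text
time_s: 21.62
tcp_pos: [0.5498, -0.2139, 0.1133]
ee_rot: [[-0.135, 0.0, -0.991], [0.991, -0.0, -0.135], [-0.0, -1.0, -0.0]]
wrist_force: [0.7, -4.2, -0.4]
gripper_width: 0.25
```

>>> jog_arm:
  series:
    - [[0.006, 0, -0.0002], [0, 0, 0], 0.015]
    - [[0.006, 0, -0.0002], [0, 0, 0], 0.015]
    - [[0.006, 0, -0.0001], [0, 0, 0], 0.015]
    - [[0.006, 0, -0.0002], [0, 0, 0], 0.015]
    - [[0.006, 0, -0.0001], [0, 0, 0], 0.015]
    - [[0.006, 0, -0.0002], [0, 0, 0], 0.015]
    - [[0.005, 0, -0.0001], [0, 0, 0], 0.015]
    - [[0.004, 0, -0.0001], [0, 0, 0], 0.015]
    - [[0.003, 0, -0.0001], [0, 0, 0], 0.015]
    - [[0.002, 0, 0], [0, 0, 0], 0.015]

```text
time_s: 22.88
tcp_pos: [0.5445, -0.1645, 0.1135]
ee_rot: [[-0.135, 0.0, -0.991], [0.991, -0.0, -0.135], [-0.001, -1.0, -0.0]]
wrist_force: [1.0, -5.9, 1.0]
gripper_width: 0.254
```

```bash
python3 - <<'E'
from h import *
go()
t=capture("top");s=capture("scene")
cv2.imwrite("pics/s4top.png",t[:,:,::-1]);cv2.imwrite("pics/s4scene.png",s[:,:,::-1])
a=cv2.resize(t[170:305,235:435],None,fx=3,fy=3,interpolation=2);b=cv2.resize(s[175:310,280:420],None,fx=1.4,fy=3,interpolation=2)
cv2.imwrite("pics/s4.png",np.hstack([a,b])[:,:,::-1])
E
```

```text
t 22.875 tcp [ 0.5445 -0.1645  0.1135] yaw 97.77 tilt 0.04 F [ 1.05 -5.91  1.02] w 22.1 j [ -0.  21. -15.   0. -54. -82.]
```

View pics/s4.png

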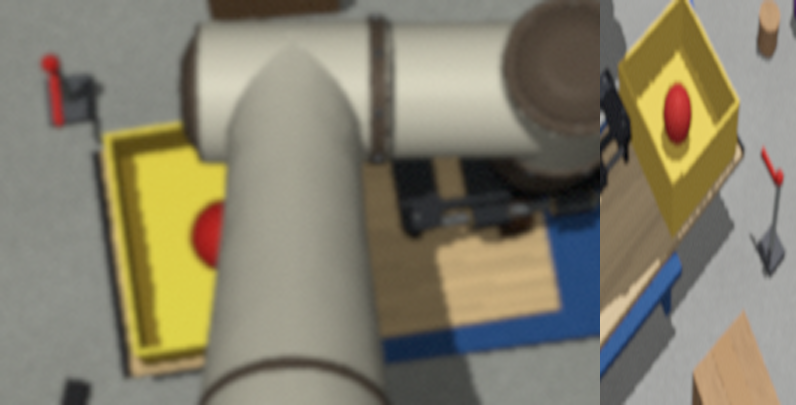

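```bash
python3 - <<'E'
from h import *
np.set_printoptions(precision=4,suppress=True)
f=lambda x,y:(235+(x+.5)/3-.5,170+(y+.5)/3-.5)
p=onz("top",[f(96,151),f(128,376)],.102)[:,:2]; m=p.mean(0); ry=np.array([-np.sin(np.radians(6.3)),np.cos(np.radians(6.3))])
d=p[0]-p[1];print(p,"width",np.linalg.norm(d),"yaw",np.degrees(np.arctan2(d[1],d[0])),"remaining",(np.array([.6139,.1858])-m)@ry)
im=cv2.imread("pics/s4top.png")[:,:,::-1]; g=cv2.GaussianBlur(im,(0,0),.7).astype(int).sum(2)
# leading edge of the black line: steepest dark step per row
for v in(230,240,250,260,270,280):
    r=g[v,262:285]; u=262+np.argmin(np.diff(r))+.5; q=onz("top",[(u,v)],.102)[0,:2]
    print(v,u,q,"to tip",(np.array([.6139,.1858])-q)@ry)
rx=np.array([ry[1],-ry[0]]);c=m-.17*np.array([-np.sin(np.radians(7.8)),np.cos(np.radians(7.8))]);print("board centre x in riser",(c-[.5451,-.1846])@rx)
E
```

```text
[[0.591  0.1575]
 [0.4137 0.1326]] width 0.17904890248422764 yaw 7.995892502738716 remaining 0.028271080202893664
230 273.5 [0.5666 0.1414] to tip 0.038964846009238344
240 274.5 [0.5426 0.139 ] to tip 0.03866102556485226
250 276.5 [0.5188 0.1344] to tip 0.04067403075850458
260 277.5 [0.4951 0.1321] to tip 0.04036455674001422
270 278.5 [0.4716 0.1298] to tip 0.040056098243588724
280 280.5 [0.4482 0.1252] to tip 0.042041716196153
board centre x in riser -0.001831386070753966
```

>>> jog_arm:
  series:
    - [[0.002, 0, 0], [0, 0, 0], 0.015]
    - [[0.003, 0, -0.0001], [0, 0, 0], 0.015]
    - [[0.004, 0, -0.0001], [0, 0, 0], 0.015]
    - [[0.004, 0, -0.0001], [0, 0, 0], 0.015]
    - [[0.004, 0, -0.0001], [0, 0, 0], 0.015]
    - [[0.004, 0, -0.0001], [0, 0, 0], 0.015]
    - [[0.003, 0, -0.0001], [0, 0, 0], 0.015]
    - [[0.002, 0, -0.0001], [0, 0, 0], 0.015]
    - [[0.002, 0, 0], [0, 0, 0], 0.015]
    - [[0.001, 0, 0], [0, 0, 0], 0.015]

```text
time_s: 24.22
tcp_pos: [0.5414, -0.136, 0.1137]
ee_rot: [[-0.135, 0.001, -0.991], [0.991, -0.001, -0.135], [-0.001, -1.0, -0.001]]
wrist_force: [-0.1, -5.7, 2.8]
gripper_width: 0.25
```

>>> jog_arm:
  series:
    - [[0, 0, 0], [0, 0, 0], 0.015]
    - [[0, 0, 0], [0, 0, 0], 0.015]
    - [[0, 0, 0], [0, 0, 0], 0.015]
    - [[0, 0, 0], [0, 0, 0], 0.015]

```text
time_s: 24.72
tcp_pos: [0.5414, -0.136, 0.1136]
ee_rot: [[-0.135, 0.001, -0.991], [0.991, -0.001, -0.135], [-0.001, -1.0, -0.0]]
wrist_force: [1.2, -5.0, 2.1]
gripper_width: 0.249
```

```bash
python3 - <<'E'
from h import *
go()
t=capture("top");s=capture("scene")
cv2.imwrite("pics/s5top.png",t[:,:,::-1]);cv2.imwrite("pics/s5scene.png",s[:,:,::-1])
a=cv2.resize(t[180:305,235:325],None,fx=4.4,fy=4.4,interpolation=2);b=cv2.resize(s[175:300,290:380+ 0+40],None,fx=3,fy=4.4,interpolation=2)
cv2.imwrite("pics/s5.png",np.hstack([a,b])[:,:,::-1]);print(a.shape,b.shape)
E
```

```text
t 24.725 tcp [ 0.5414 -0.136   0.1136] yaw 97.77 tilt 0.05 F [ 1.19 -5.02  2.1 ] w 21.7 j [  3.  20. -16.   0. -54. -85.]
(550, 396, 3) (550, 390, 3)
```

View pics/s5.png

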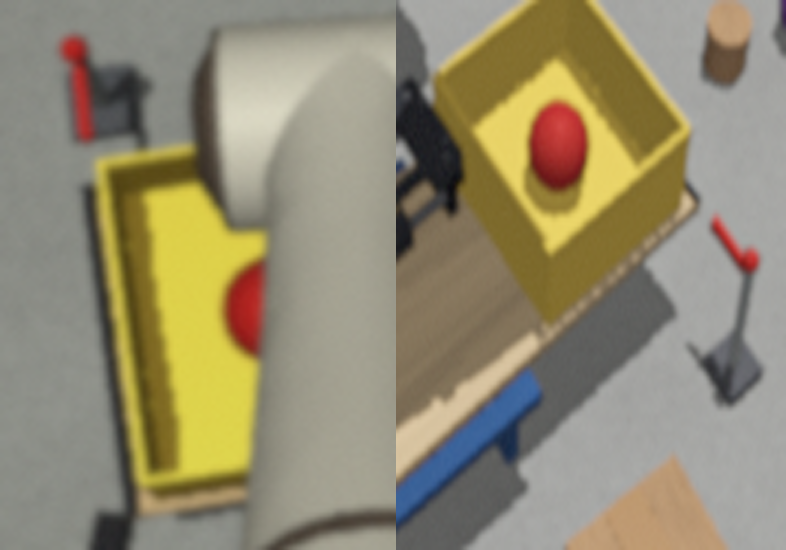

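The crop shows the ball on the bin floor, the front edge from (84,187) to (130,514), and the pointer tip at (86,140). I'll check the gap in both views.

```bash
python3 - <<'E'
from h import *
np.set_printoptions(precision=4,suppress=True)
f=lambda x,y:(235+(x+.5)/4.4-.5,180+(y+.5)/4.4-.5)
g=lambda x,y:(290+(x-396+.5)/3-.5,175+(y+.5)/4.4-.5)
a=np.radians(6.3);ry=np.array([-np.sin(a),np.cos(a)]);rx=np.array([ry[1],-ry[0]])
p=onz("top",[f(84,187),f(130,514)],.102)[:,:2]; m=p.mean(0); d=p[0]-p[1]
tt=onz("top",[f(86,140)],.106)[0,:2]
print(p,"width",np.linalg.norm(d),"yaw",np.degrees(np.arctan2(d[1],d[0])))
print("remaining vs tip0",(np.array([.6139,.1858])-m)@ry,"vs tip now",(tt-m)@ry)
bc=m-.17*np.array([-np.sin(np.radians(7.8)),np.cos(np.radians(7.8))]);print("x in riser",(bc-[.5451,-.1846])@rx)
q=onz("scene",[g(697,205)],.102)[0,:2]; t2=onz("scene",[g(713,217)],.106)[0,:2]
mid=q-.09*np.array([np.cos(np.radians(7.8)),np.sin(np.radians(7.8))])
print("scene corner",q,"tip",t2,"remaining",(t2-mid)@ry,"corner-corner x gap",(t2-q)@rx)
E
```

```text
[[0.5866 0.1881]
 [0.4111 0.1629]] width 0.1773771562326104 yaw 8.15297693747901
remaining vs tip0 -0.0023877672500965015 vs tip now -0.0013594521889923692
x in riser -0.0019975221695562526
scene corner [0.592  0.1816] tip [0.6092 0.1865] remaining 0.005413256283485228 corner-corner x gap 0.01759528959912204
```

```bash
python3 - <<'E'
from h import *
im=cv2.imread("pics/s5scene.png")[:,:,::-1].copy()
c=[b[0] for b in blobs(im,(-6,150,60),(5,255,255),80) if 320<b[0][0]<370 and 190<b[0][1]<230]
p=onz("scene",c,.1345)[0,:2]; a=np.radians(7.8);y=np.array([-np.sin(a),np.cos(a)]);x=np.array([y[1],-y[0]])
f=np.array([.4989,.1755])-.095*y
print(c,p,"ball in bin frame",(p-f)@x,(p-f)@y)
s0=cv2.imread("pics/scene0.png").astype(int)
go(); finish_job()
E
```

```text
[array([343.7, 207.6])] [0.51333765 0.0816117 ] ball in bin frame 0.0015619608681839876 2.095240301076747e-05
t 24.825 tcp [ 0.5414 -0.136   0.1136] yaw 97.77 tilt 0.05 F [ 1.23 -6.    2.24] w 21.7 j [  3.  20. -16.   0. -54. -85.]
the job is handed in; nothing more can be done
```

The job is done and handed in at 24.8 s of the 51 s allowed. No verdict came back.

- **Ball:** I took the small red ball off its core. The larger red, the purple and the ivory ball were left alone. I lowered it into the yellow bin until I felt light contact, about 3 N at the wrist, and let go. It is on the bin floor, about 2 mm from the centre.
- **Board:** I gripped the block (opening 21.7 mm against its 22 mm) and slid the board about 184 mm along the riser. It is still held and at rest.

| Last check | Result |
|---|---|
| Front edge against the pointer (limit ±10 mm), top camera | about 1–2 mm past it |
| Front edge against the pointer, scene camera | about 5 mm short |
| Front edge against the pointer, distance travelled | about 1 mm short |
| Angle to the riser (limit 0.08 rad) | about 0.03 rad |
| Centre line off the riser's (limit 30 mm) | about 2 mm |
| Gap to the pointer tip | about 18 mm |
| Gripper tilt | 0.05° |

The two cameras disagree by about 7 mm on the front edge, but every estimate is inside the limit. I did not re-measure the bystanders after the slide, and in the pictures I viewed none looked moved.

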